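# Calibration cranking of a tablet doser

### The job

Run the calibration of the empty tablet doser: with its crank knob, first wind the crank gently back, anticlockwise seen from above, until you feel it come to rest on its inner zero stop, and keep it there for a moment. From that stop crank exactly three full turns clockwise, no more and no less, then let go of the knob. The doser only stands on its rubber feet, so stay gentle enough that it does not shift, and leave the beaker under its spout and the things round it where they are.

Things in the scene. Friction and masses are not known exactly. Their poses are not given: they have to be found in the camera images.
- doser: Tablet doser, 2.9 kg, loose on four rubber feet; a sideways push of 15 N or more at the crank can shift it. Grey foot plate 210 x 130 mm, white gearbox 100 x 100 mm with the crank on top, round aluminium magazine (82 mm across, 130 mm high) centred 92 mm behind the crank axis. Origin on the worktop below the crank axis; x points towards the magazine, z up
- doser_axis (a point): Point on the upright crank axis, on the gearbox's flat top, 125 mm above the worktop; axes as the doser's. The steel crank's hub (26 mm across) reaches up to 152 mm above the worktop, its arm (14 mm wide) to 146 mm. Winding anticlockwise (seen from above) ends at a hard stop inside: unseen, at another angle each time, felt as a sudden rise of force
- knob_center (a point): Centre, 171 mm above the worktop, of the black upright crank knob: 24 mm in diameter, from 148 to 195 mm high, its axis 45 mm from the crank axis. It spins freely on its pin, so a gripper may hold it and keep its heading all the way round. Cranking takes 2 to 3 N; the crank stays where it is left. At the start it is a quarter to three quarters of a turn clockwise from the stop
- feed_nut_mid (a point): Feed nut hidden inside the gearbox, 60 mm above the worktop. It creeps sideways, away from the crank axis, 0.5 mm for each clockwise turn of the crank, and is on the axis when the crank is on its stop: too little to be measured while cranking, but the result is judged by it
- doser_spout (a point): Lower mouth of the doser's steel spout, 94 mm in front of the crank axis (on the side opposite to the magazine), 82 mm above the worktop
- beaker: Empty plastic beaker, 65 mm across, 77 mm high, standing loose under the spout; origin at the centre of its underside. Bystander
- petri: Closed petri dish, 59 mm across, 15 mm high, loose beside the doser; origin at the centre of its underside. Bystander
- forceps: Steel forceps, 14 x 122 x 8 mm, lying loose beside the doser; origin at the centre of the underside. Bystander
- marker: Marker pen, 14 x 130 x 12 mm, lying loose beside the doser; origin at the centre of the underside. Bystander
- feed_zero (a point): Point on the upright crank axis inside the gearbox, 60 mm above the worktop, from which the feed nut's travel is counted

How it is judged:
On the way:
1. the crank rests on its zero stop (within 0.04 turn) (distance between feed_nut_mid and feed_zero below 2e-05 m), for 0.2 s.
At the end, for the whole second after the job is handed in: The crank stands three full turns clockwise from its zero stop, within 0.06 turn (about 22 degrees), and has been let go; doser, beaker and the other things are where they were (distance between feed_nut_mid and feed_zero between 0.00147 and 0.00153 m); the robot touches nothing.
It fails at once if the crank goes past three turns by more than a fifth of a turn (distance between feed_nut_mid and feed_zero above 0.0016 m).
It fails at once if the doser is shifted by more than 8 mm at its axis or 15 mm at its spout (distance of doser_axis from where it was at the start of the episode above 0.008 m or distance of doser_spout from where it was at the start of the episode above 0.015 m).
It fails at once if the beaker is moved by more than 15 mm (distance of beaker from where it was at the start of the episode above 0.015 m).
It fails at once if petri dish, forceps or marker is moved by more than 25 mm (distance of any of petri, forceps, marker from where it was at the start of the episode above 0.025 m).
It also fails if it takes over 72 s, if anything falls off the work surface, if the arm or the gripper's body presses on something with over 40 N, if the wrist force passes 120 N, or if a joint passes its speed limit or range.

### The arm

A 7-joint arm with a two-finger parallel gripper is mounted at the origin on a cart in front of the work surface, level with it; the furniture and walls round the work are solid. World frame = base frame: x ahead of the robot, y to its left, z up, the work surface at z = 0. Lengths are in m, angles in rad, forces in N, time in s.
With the tool pointing down it reaches from about 0.4 to 0.875 m from the base axis. Payload 4.4 kg.
Tool frame: the origin (TCP) lies where the fingers leave the gripper's body, on its centre line; the fingertips stand 73 mm ahead of it and the grasp point (between the pads) lies 54 mm ahead of it (tip_reach is the distance from the TCP to the fingertips, in m); z points along the fingers, y is the line along which they close (so a half turn about z gives the same grasp; the last joint's range is limited). The gripper opens to 85 mm and grips with 20 to 120 N. Pads are 22 mm wide; open, the fingers measure 114 mm over their backs; the gripper's body (76 mm by 85 mm) begins 54 mm behind the grasp point. The pads swing forward as they close: fully open they stand 13 mm farther back than shut.
Start: joints at [-1.209, 0.628, 0.038, 1.517, -0.027, 0.996, -0.02], TCP at [0.27, 0.591, 0.304] pointing down, gripper open.
Joint ranges: [-3.06, 3.06], [-0.37, 2.12], [-1.25, 1.32], [0.18, 2.47], [-1.1, 4.24], [0.23, 1.98], [-2.94, 2.94]. Speed limits (rad/s): [2.57, 2.57, 3.14, 3.14, 3.14, 3.14, 3.14].

### API

Orientations are given as a rotation vector (axis times angle).
In Python, from station import * gives the robot as it stands.
- The arm moves only by the shell command python3 -m creep 'ROWS' [OPENING] [FORCE]. ROWS is text: rows parted by semicolons, each of 6 numbers parted by spaces: the shift along the tool's x, y, z in mm, then the turn, a rotation vector about the tool's x, y, z in degrees. A call has 1 to 5 rows; each row shifts and turns the commanded pose from where the row before left it, along the tool's axes as they then stand; what a row does not reach is not made up. A row lasts 1/12 s, in which the tool goes at most 41.7 mm and 7.16 degrees, less where a joint would pass 70% of its speed; a pose out of reach is approached as far as the arm can. A call with a gripper value outside its range is refused whole. OPENING is the gripper's target within -1 to 1 (fully open at 1, half-way at 0, shut at -1), set as the call begins (- or left out, the last holds). The fingers move at their own pace and stop on an object; FORCE is the grip in N (left out, the last holds). Time passes only in rows, so rows that do not move let the fingers close. It gives the time, the measured TCP pose, the force, the opening and the grip force at its end, in the units of the state.
- observe(): the state, without advancing time (a new reading comes with each control period).
- read_camera(name): name is "scene" or "top" or "wrist"; returns a dict with "frame" (384x512x3 uint8, red, green, blue), "mtx" (3x3 intrinsics, pixels), "T" (4x4, takes a point from camera to world coordinates). Camera axes: x right, y up, looking along -z (the intrinsics and any distortion apply to the point x, -y, -z); pixel columns grow to the right and rows downward; lengths in m; the calibration is good to about 2 mm. The wrist camera is an equidistant fisheye: a pixel r from the principal point sees the ray r / f radians off the axis. A picture is of the moment at which its call begins. There is no depth.
- job_done(): hands the job in; it is judged then, once.
The state is a dict: "time_s": time; "q": joint angles; "joint_vel": joint speeds; "joint_torque": joint torques, N m; "position": TCP position; "ee_rot": TCP orientation; "ft_force": force on the tool from outside, world axes, zero at the start; "ft_torque": the same for the moment, N m; "grip_width": finger opening in m; "grip_force": force on a finger pad.
Only numpy, scipy, OpenCV 4.12 (cv2) and the standard library are available. Lean on these libraries where they do the work, as an engineer would, in place of code of your own. Each camera call takes 0.05 s, during which the arm holds its last target. There are 200 camera calls.

## Working session

There is one attempt and no reset: what is moved stays moved. The work goes in short steps, Python scripts to look and compute and a shell command to move; the robot and the scene stay as the last step left them, time stands still between calls to the robot, and variables do not carry over. Pictures are saved under pics/ and viewed, at most 10 in all, crops included, and the job is handed in when it is done.

```bash
ls; mkdir -p pics
python3 - <<'E'
from station import *
import cv2
s=observe();print({k:(v if not hasattr(v,'round') else v) for k,v in s.items()})
for n in("scene","top"):
    c=read_camera(n);cv2.imwrite(f"pics/{n}0.png",c["frame"][:,:,::-1]);print(n,c["mtx"],c["T"].round(4) if hasattr(c["T"],'round') else c["T"])
E
```

```text
pics
{'time_s': 0.0, 'q': array([-1.20877419,  0.62930956,  0.03846247,  1.51837923, -0.02698904,
        0.99634475, -0.01997558]), 'joint_vel': array([ 0.00120017, -0.00132566, -0.00087978,  0.00048629, -0.00124886,
        0.00110859,  0.00019235]), 'joint_torque': array([ 6.62151469e-04, -5.63403511e+01,  1.22611687e+00, -1.93447584e+01,
        1.09527804e-02,  1.01437731e-02,  1.19898621e-05]), 'position': array([0.26945438, 0.59096463, 0.30300947]), 'ee_rot': array([-6.66809832e-01, -3.06963760e+00,  2.96469971e-03]), 'ft_force': array([ 0.03221983, -0.8628755 , -0.31691686]), 'ft_torque': array([0.07110864, 0.03450096, 0.00812927]), 'grip_force': 0.0, 'grip_width': 0.08556438341888827}
scene [[424.01950612   0.         261.21617538]
 [  0.         424.01950612 186.39401144]
 [  0.           0.           1.        ]] [[ 0.7224  0.4285 -0.5426  0.0127]
 [-0.6911  0.4229 -0.5861 -0.5056]
 [-0.0217  0.7985  0.6016  0.7263]
 [ 0.      0.      0.      1.    ]]
top [[407.50502054   0.         256.35010881]
 [  0.         407.50502054 186.9619084 ]
 [  0.           0.           1.        ]] [[-0.0153  0.9969 -0.0772  0.4805]
 [-0.9997 -0.0167 -0.0174  0.0406]
 [-0.0187  0.0769  0.9969  1.0257]
 [ 0.      0.      0.      1.    ]]
```

View pics/top0.png

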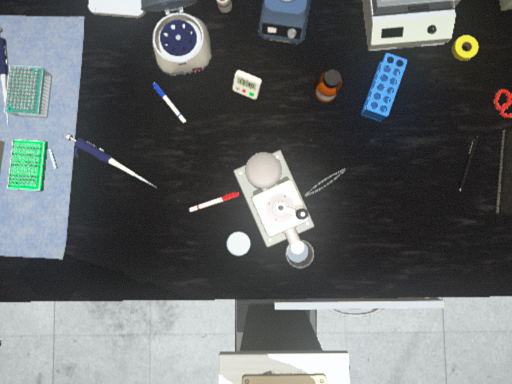

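View pics/scene0.png

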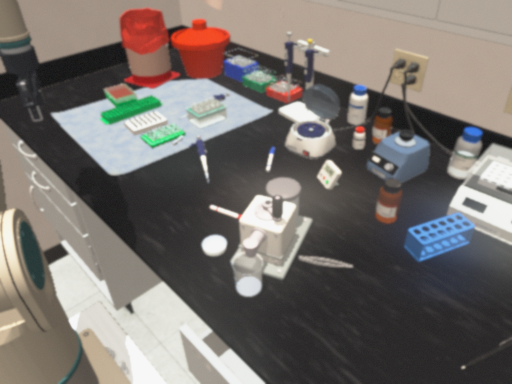

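The top view shows the doser with hub at about (281,208), knob at (302,214), magazine at (264,168) and beaker at (299,253). In the scene view the knob is at about (278,205) and the magazine top at (284,187).

```bash
cat > h.py <<'E'
import numpy as np
def ray(c,u,v):
    K=c["mtx"];T=np.array(c["T"])
    d=T[:3,:3]@np.array([(u-K[0,2])/K[0,0],-(v-K[1,2])/K[1,1],-1]);return T[:3,3],d/np.linalg.norm(d)
def plane(c,u,v,z):
    o,d=ray(c,u,v);return o+d*(z-o[2])/d[2]
def cross(c1,p1,c2,p2):
    o1,d1=ray(c1,*p1);o2,d2=ray(c2,*p2)
    s=np.linalg.lstsq(np.c_[d1,-d2],o2-o1,rcond=None)[0]
    a,b=o1+s[0]*d1,o2+s[1]*d2;return (a+b)/2,np.linalg.norm(a-b)
E
python3 - <<'E'
from station import *
from h import *
import cv2
t=read_camera("top");s=read_camera("scene")
for n,c,x0,x1,y0,y1 in(("t",t,225,345,140,275),("s",s,220,340,165,300)):
    im=c["frame"][y0:y1,x0:x1,::-1]
    g=im.max(2); cv2.imwrite(f"pics/{n}c.png",cv2.resize(im,None,fx=4,fy=4,interpolation=cv2.INTER_CUBIC))
f=t["frame"].max(2)
m=np.zeros_like(f);m[200:228,285:318]=(f[200:228,285:318]<70)
n,l,st,ce=cv2.connectedComponentsWithStats(m.astype(np.uint8))
print(st[1:],ce[1:])
for i in range(1,n):
    if st[i,4]>20: print(plane(t,*ce[i],.19))
print("hub",plane(t,281,208,.152),"mag",plane(t,264,168,.13),"beaker",plane(t,299,253,.077))
E
python3 -c "
import cv2,numpy as np
a=cv2.imread('pics/tc.png');b=cv2.imread('pics/sc.png');h=max(a.shape[0],b.shape[0])
p=lambda i:cv2.copyMakeBorder(i,0,h-i.shape[0],0,0,cv2.BORDER_CONSTANT)
o=np.hstack([p(a),p(b)]);print(o.shape);cv2.imwrite('pics/both.png',cv2.resize(o,(800,int(h*800/o.shape[1]))))"
```

```text
[[312 200   2   2   3]
 [315 200   3   2   5]
 [316 208   2   2   2]
 [316 213   2   1   2]
 [317 216   1   1   1]
 [315 224   2   2   3]
 [315 227   3   1   3]] [[312.66666667 200.66666667]
 [316.2        200.4       ]
 [316.5        208.5       ]
 [316.5        213.        ]
 [317.         216.        ]
 [315.66666667 224.66666667]
 [316.         227.        ]]
hub [0.50208018 0.0037787  0.152     ] mag [0.59159694 0.03865318 0.13      ] beaker [ 0.39980626 -0.03870573  0.077     ]
(540, 960, 3)
```

View pics/both.png

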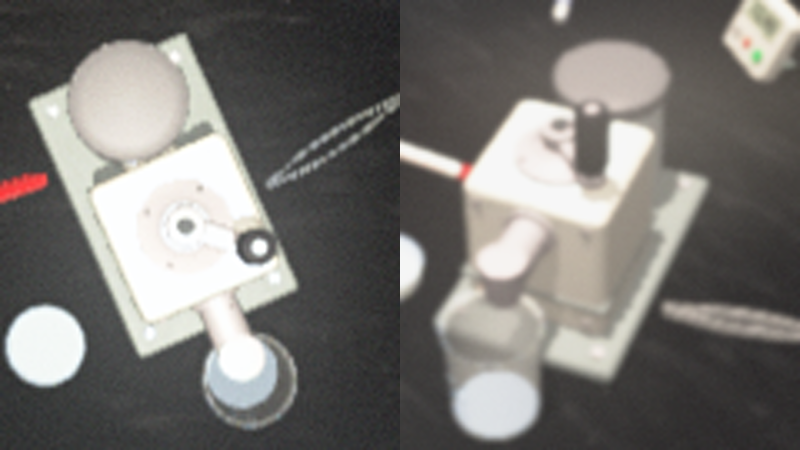

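The crop puts the knob top at (258,246) and the hub at (186,226) in the top view; in the scene view the knob top is at (592,105). The magazine top looks level with or below the gearbox top.

Run:
```python
from station import *
from h import *
t=read_camera("top");s=read_camera("scene")
T=lambda x,y:(225+x/3.333,140+y/3.333);S=lambda x,y:(220+(x-400)/3.333,165+y/3.333)
print("knob2",cross(t,T(258,246),s,S(592,103)))
k=plane(t,*T(258,246),.195);h=plane(t,*T(186,226),.152)
print("knob",k,"hub",h,np.linalg.norm((k-h)[:2]))
print("mag2",cross(t,T(128,98),s,S(612,77)), plane(t,*T(128,98),.13))
print("gearbox ctr", plane(t,*T((93+213+270+147)/4,(182+136+268+322)/4),.125))
```

```text
knob2 (array([ 0.48901561, -0.03767757,  0.19901129]), np.float64(0.0013558677844925607))
knob [ 0.4885545  -0.03759469  0.195     ] hub [0.50249974 0.00418606 0.152     ] 0.04404657237697905
mag2 (array([0.58933409, 0.04003262, 0.12294141]), np.float64(3.913924007324389e-05)) [0.58849747 0.04002359 0.13      ]
gearbox ctr [0.50257372 0.00654665 0.125     ]
```

```bash
python3 -m creep '0 0 0 0 0 7;0 0 0 0 0 7;0 0 0 0 0 7;0 0 0 0 0 7;0 0 0 0 0 7' 1 20
python3 -m creep '0 0 0 0 0 7;0 0 0 0 0 7;0 0 0 0 0 7;0 0 0 0 0 7;0 0 0 0 0 2.4'
python3 -m creep '-35 12 0 0 0 0;-35 12 0 0 0 0;-35 12 0 0 0 0;-35 12 0 0 0 0;-35 12 0 0 0 0'
python3 -m creep '-35 12 0 0 0 0;-35 12 0 0 0 0;-35 12 0 0 0 0;-35 12 0 0 0 0;-35 12 0 0 0 0'
python3 -m creep '-35 12 0 0 0 0;-35 12 0 0 0 0;-35 12 0 0 0 0;-35 12 0 0 0 0;0 0 0 0 0 0'
```

```text
time_s: 0.72
position: [0.2696, 0.5914, 0.3039]
ee_rot: [-1.567, -2.723, 0.0]
ft_force: [-0.3, 0.0, 0.6]
grip_width: 0.0852
grip_force: 0.0
time_s: 1.13
position: [0.2694, 0.5915, 0.3038]
ee_rot: [2.225, 2.217, -0.0]
ft_force: [0.1, -0.6, -0.2]
grip_width: 0.0853
grip_force: 0.0
time_s: 1.55
position: [0.3301, 0.4149, 0.304]
ee_rot: [-2.219, -2.224, -0.0]
ft_force: [0.7, 0.6, 0.6]
grip_width: 0.0852
grip_force: 0.0
time_s: 1.97
position: [0.3904, 0.24, 0.3041]
ee_rot: [-2.219, -2.224, -0.001]
ft_force: [0.6, -0.2, 0.4]
grip_width: 0.0855
grip_force: 0.0
time_s: 2.38
position: [0.4406, 0.094, 0.3047]
ee_rot: [2.229, 2.207, 0.0]
ft_force: [0.8, -0.5, 0.6]
grip_width: 0.0854
grip_force: 0.0
```

```bash
python3 -m creep '-33 12 0 0 0 0;-33 12 0 0 0 0;-33 12 0 0 0 0;-33 12 0 0 0 0;0 0 0 0 0 0'
python3 - <<'E'
from station import *
import cv2
c=read_camera("wrist");cv2.imwrite("pics/w1.png",c["frame"][:,:,::-1]);print(c["mtx"],c["T"],observe()["position"])
E
```

```text
time_s: 2.8
position: [0.4886, -0.0378, 0.3047]
ee_rot: [2.226, 2.208, -0.001]
ft_force: [0.8, -0.1, -0.3]
grip_width: 0.0853
grip_force: 0.0
[[297.31863964   0.         255.6484403 ]
 [  0.         297.31863964 190.36067086]
 [  0.           0.           1.        ]] [[ 0.99995807  0.00909194 -0.00109748  0.48959129]
 [-0.00835029  0.95440805  0.29838825  0.03839543]
 [ 0.00376037 -0.29836657  0.95444395  0.37430085]
 [ 0.          0.          0.          1.        ]] [ 0.48746733 -0.03416056  0.30421292]
```

View pics/w1.png

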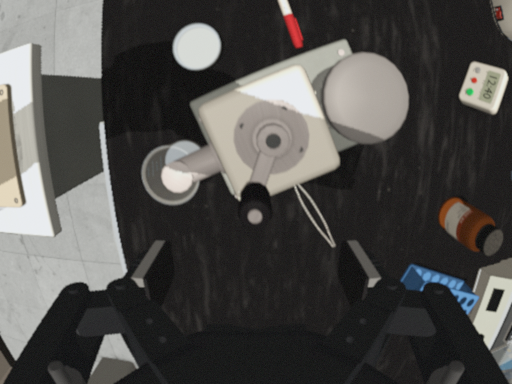

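The wrist view shows the knob top at about (256,215), the hub at (272,142), and the open fingers on either side with no obstacles.

Run:
```python
from station import *
import numpy as np
c=read_camera("wrist");K=c["mtx"];T=np.array(c["T"])
def fp(u,v,z):
    d=np.array([u-K[0,2],v-K[1,2]]);r=np.hypot(*d);th=r/K[0,0]
    e=np.array([d[0]/r*np.sin(th),-d[1]/r*np.sin(th),-np.cos(th)]);w=T[:3,:3]@e
    return T[:3,3]+w*(z-T[2,3])/w[2]
print("knob",fp(256,215,.195),"hub",fp(272.5,142,.152))
print([observe()["position"].round(4) for i in range(3)])
```

```text
knob [ 0.48845889 -0.03036335  0.195     ] hub [0.50118778 0.01102342 0.152     ]
[array([ 0.4868, -0.0316,  0.3039]), array([ 0.4868, -0.0316,  0.3039]), array([ 0.4868, -0.0316,  0.3039])]
```

```bash
python3 -m creep '0 0 5 0 0 0;0 0 5 0 0 0;0 0 5 0 0 0;0 0 0 0 0 0;0 0 0 0 0 0' |head -2
python3 -m creep '0 0 0 0 0 0;0 0 0 0 0 0;0 0 0 0 0 0;0 0 0 0 0 0;0 0 0 0 0 0'
python3 - <<'E'
from station import *
import cv2,numpy as np
c=read_camera("wrist");np.savez("w2.npz",T=c["T"],K=c["mtx"]);print(np.array(c["T"])[:3,3],observe()["position"])
cv2.imwrite("pics/w2.png",cv2.resize(c["frame"][80:260,190:340,::-1],None,fx=3.33,fy=3.33,interpolation=cv2.INTER_CUBIC))
E
```

```text
time_s: 3.32
position: [0.4862, -0.0294, 0.2884]
time_s: 3.73
position: [0.4867, -0.0302, 0.289]
ee_rot: [2.22, 2.223, 0.0]
ft_force: [-0.6, 0.5, 0.0]
grip_width: 0.0856
grip_force: 0.0
[0.48716732 0.04553988 0.35901287] [ 0.48664846 -0.03025389  0.28899221]
```

View pics/w2.png

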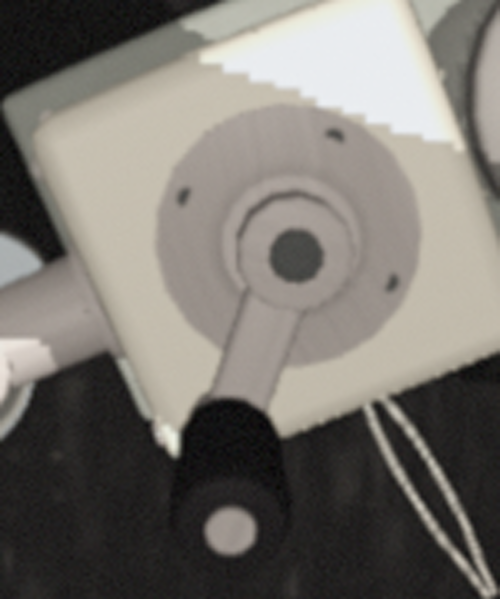

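The crop shows the knob's top pin at (231,530) and the hub top at (297,254).

Run:
```python
import numpy as np
z=np.load("w2.npz");K=z["K"];T=z["T"]
def fp(u,v,z):
    d=np.array([u-K[0,2],v-K[1,2]]);r=np.hypot(*d);th=r/K[0,0]
    e=np.array([d[0]/r*np.sin(th),-d[1]/r*np.sin(th),-np.cos(th)]);w=T[:3,:3]@e
    return T[:3,3]+w*(z-T[2,3])/w[2]
k=fp(190+231/3.33,80+530/3.33,.195);h=fp(190+297/3.33,80+254/3.33,.152)
print(k,h,np.linalg.norm((k-h)[:2]),np.degrees(np.arctan2(*(k-h)[1::-1])))
```

```text
[ 0.48954116 -0.0361477   0.195     ] [0.503856   0.00723257 0.152     ] 0.045681096690491405 -108.26211416275282
```

```bash
python3 -m creep '-3.5 1.2 12 0 0 0;-3.2 1.2 12 0 0 0;0 0 12 0 0 0;0 0 12 0 0 0;0 0 11 0 0 0' |head -2
python3 -m creep '0 0 0 0 0 0;0 0 0 0 0 0;0 0 0 0 0 0;0 0 0 0 0 0;0 0 0 0 0 0'
python3 -m creep '0 0 0 0 0 0;0 0 0 0 0 0;0 0 0 0 0 0;0 0 0 0 0 0;0 0 0 0 0 0' -0.3 20
python3 -m creep '0 0 0 0 0 0;0 0 0 0 0 0;0 0 0 0 0 0;0 0 0 0 0 0;0 0 0 0 0 0' -0.6
python3 -m creep '0 0 0 0 0 0;0 0 0 0 0 0;0 0 0 0 0 0;0 0 0 0 0 0;0 0 0 0 0 0'
```

```text
time_s: 4.2
position: [0.489, -0.037, 0.2293]
time_s: 4.62
position: [0.4894, -0.0369, 0.2306]
ee_rot: [2.219, 2.223, 0.002]
ft_force: [0.4, 0.6, 0.5]
grip_width: 0.0854
grip_force: 0.0
time_s: 5.03
position: [0.489, -0.0369, 0.2299]
ee_rot: [-2.22, -2.223, -0.0]
ft_force: [0.2, 0.5, 0.3]
grip_width: 0.0299
grip_force: 0.0
time_s: 5.45
position: [0.4889, -0.037, 0.2299]
ee_rot: [-2.22, -2.223, 0.0]
ft_force: [-0.8, -1.1, 1.9]
grip_width: 0.0229
grip_force: 21.2
time_s: 5.87
position: [0.4889, -0.037, 0.2299]
ee_rot: [-2.22, -2.223, 0.0]
ft_force: [-2.3, -1.2, 2.7]
grip_width: 0.023
grip_force: 21.3
```

```bash
cat > guard.py <<'E'
import sys,numpy as np
from station import *
C=np.array([.503,.006]);s=observe();p=s["position"][:2]-C;r=np.hypot(*p);u=p/r
f=s["ft_force"][:2];fr=f@u;ft=f@np.array([-u[1],u[0]])
print(f'{s["time_s"]:.2f} ang {np.degrees(np.arctan2(p[1],p[0])):.1f} r {1e3*r:.1f} Fr {fr:.1f} Ft {ft:.1f} Fz {s["ft_force"][2]:.1f} g {s["grip_width"]*1e3:.1f}')
lim=float(sys.argv[1]) if len(sys.argv)>1 else 6.5
sys.exit(abs(ft)>lim or abs(fr)>9)
E
python3 guard.py; python3 -c "
import numpy as np
for a in range(-108+3,200,6): print(a,'%.2f %.2f'%(2.356*np.cos(np.radians(a)),-2.356*np.sin(np.radians(a))),end=' | ')"
```

```text
5.87 ang -108.2 r 45.2 Fr 1.8 Ft -1.8 Fz 2.7 g 23.0
-105 -0.61 2.28 | -99 -0.37 2.33 | -93 -0.12 2.35 | -87 0.12 2.35 | -81 0.37 2.33 | -75 0.61 2.28 | -69 0.84 2.20 | -63 1.07 2.10 | -57 1.28 1.98 | -51 1.48 1.83 | -45 1.67 1.67 | -39 1.83 1.48 | -33 1.98 1.28 | -27 2.10 1.07 | -21 2.20 0.84 | -15 2.28 0.61 | -9 2.33 0.37 | -3 2.35 0.12 | 3 2.35 -0.12 | 9 2.33 -0.37 | 15 2.28 -0.61 | 21 2.20 -0.84 | 27 2.10 -1.07 | 33 1.98 -1.28 | 39 1.83 -1.48 | 45 1.67 -1.67 | 51 1.48 -1.83 | 57 1.28 -1.98 | 63 1.07 -2.10 | 69 0.84 -2.20 | 75 0.61 -2.28 | 81 0.37 -2.33 | 87 0.12 -2.35 | 93 -0.12 -2.35 | 99 -0.37 -2.33 | 105 -0.61 -2.28 | 111 -0.84 -2.20 | 117 -1.07 -2.10 | 123 -1.28 -1.98 | 129 -1.48 -1.83 | 135 -1.67 -1.67 | 141 -1.83 -1.48 | 147 -1.98 -1.28 | 153 -2.10 -1.07 | 159 -2.20 -0.84 | 165 -2.28 -0.61 | 171 -2.33 -0.37 | 177 -2.35 -0.12 | 183 -2.35 0.12 | 189 -2.33 0.37 | 195 -2.28 0.61 | False
```

```bash
python3 -m creep '-0.61 2.28 0 0 0 0;-0.61 2.28 0 0 0 0' >/dev/null && python3 guard.py &&
python3 -m creep '-0.37 2.33 0 0 0 0;-0.37 2.33 0 0 0 0' >/dev/null && python3 guard.py &&
python3 -m creep '-0.12 2.35 0 0 0 0;-0.12 2.35 0 0 0 0' >/dev/null && python3 guard.py &&
python3 -m creep '0.12 2.35 0 0 0 0;0.12 2.35 0 0 0 0' >/dev/null && python3 guard.py &&
python3 -m creep '0.37 2.33 0 0 0 0;0.37 2.33 0 0 0 0' >/dev/null && python3 guard.py &&
python3 -m creep '0.61 2.28 0 0 0 0;0.61 2.28 0 0 0 0' >/dev/null && python3 guard.py
```

```text
6.03 ang -102.4 r 45.3 Fr 2.2 Ft -1.6 Fz 3.6 g 23.1False
```

```bash
sed -i 's/sys.exit(\(.*\))$/sys.exit(int(\1))/' guard.py
python3 -m creep '-0.37 2.33 0 0 0 0;-0.37 2.33 0 0 0 0' >/dev/null && python3 guard.py &&
python3 -m creep '-0.12 2.35 0 0 0 0;-0.12 2.35 0 0 0 0' >/dev/null && python3 guard.py &&
python3 -m creep '0.12 2.35 0 0 0 0;0.12 2.35 0 0 0 0' >/dev/null && python3 guard.py &&
python3 -m creep '0.37 2.33 0 0 0 0;0.37 2.33 0 0 0 0' >/dev/null && python3 guard.py &&
python3 -m creep '0.61 2.28 0 0 0 0;0.61 2.28 0 0 0 0' >/dev/null && python3 guard.py &&
python3 -m creep '0.84 2.20 0 0 0 0;0.84 2.20 0 0 0 0' >/dev/null && python3 guard.py &&
python3 -m creep '1.07 2.10 0 0 0 0;1.07 2.10 0 0 0 0' >/dev/null && python3 guard.py &&
python3 -m creep '1.28 1.98 0 0 0 0;1.28 1.98 0 0 0 0' >/dev/null && python3 guard.py
```

```text
6.20 ang -95.8 r 45.3 Fr 0.3 Ft -2.5 Fz 3.0 g 22.9
6.37 ang -89.7 r 45.3 Fr 1.5 Ft -2.4 Fz 3.0 g 23.2
6.53 ang -83.7 r 45.3 Fr 1.0 Ft -3.3 Fz 3.8 g 23.0
6.70 ang -77.8 r 45.3 Fr 1.4 Ft -1.8 Fz 2.6 g 23.0
6.87 ang -71.7 r 45.2 Fr 1.4 Ft -1.4 Fz 2.4 g 22.9
7.03 ang -65.7 r 45.3 Fr 1.5 Ft -2.5 Fz 2.8 g 23.1
7.20 ang -59.7 r 45.2 Fr 1.2 Ft -1.7 Fz 3.5 g 23.1
7.37 ang -53.7 r 45.2 Fr 1.2 Ft -2.6 Fz 2.8 g 23.0
```

```bash
python3 -m creep '1.48 1.83 0 0 0 0;1.48 1.83 0 0 0 0' >/dev/null && python3 guard.py 5 &&
python3 -m creep '1.67 1.67 0 0 0 0;1.67 1.67 0 0 0 0' >/dev/null && python3 guard.py 5 &&
python3 -m creep '1.83 1.48 0 0 0 0;1.83 1.48 0 0 0 0' >/dev/null && python3 guard.py 5 &&
python3 -m creep '1.98 1.28 0 0 0 0;1.98 1.28 0 0 0 0' >/dev/null && python3 guard.py 5 &&
python3 -m creep '2.10 1.07 0 0 0 0;2.10 1.07 0 0 0 0' >/dev/null && python3 guard.py 5 &&
python3 -m creep '2.20 0.84 0 0 0 0;2.20 0.84 0 0 0 0' >/dev/null && python3 guard.py 5 &&
python3 -m creep '2.28 0.61 0 0 0 0;2.28 0.61 0 0 0 0' >/dev/null && python3 guard.py 5 &&
python3 -m creep '2.33 0.37 0 0 0 0;2.33 0.37 0 0 0 0' >/dev/null && python3 guard.py 5 &&
python3 -m creep '2.35 0.12 0 0 0 0;2.35 0.12 0 0 0 0' >/dev/null && python3 guard.py 5 &&
python3 -m creep '2.35 -0.12 0 0 0 0;2.35 -0.12 0 0 0 0' >/dev/null && python3 guard.py 5 &&
python3 -m creep '2.33 -0.37 0 0 0 0;2.33 -0.37 0 0 0 0' >/dev/null && python3 guard.py 5 &&
python3 -m creep '2.28 -0.61 0 0 0 0;2.28 -0.61 0 0 0 0' >/dev/null && python3 guard.py 5 &&
python3 -m creep '2.20 -0.84 0 0 0 0;2.20 -0.84 0 0 0 0' >/dev/null && python3 guard.py 5 &&
python3 -m creep '2.10 -1.07 0 0 0 0;2.10 -1.07 0 0 0 0' >/dev/null && python3 guard.py 5
```

```text
7.53 ang -47.7 r 45.2 Fr 1.0 Ft -1.4 Fz 2.7 g 23.1
7.70 ang -41.7 r 45.2 Fr 1.7 Ft -2.7 Fz 2.1 g 23.0
7.87 ang -35.7 r 45.2 Fr 1.6 Ft -3.1 Fz 2.5 g 23.1
8.03 ang -29.7 r 45.2 Fr 2.3 Ft -2.0 Fz 3.2 g 23.0
8.20 ang -23.7 r 45.2 Fr 1.7 Ft -2.5 Fz 3.3 g 22.6
8.37 ang -17.6 r 45.2 Fr 0.5 Ft -2.8 Fz 2.3 g 23.2
8.53 ang -11.7 r 45.2 Fr 1.1 Ft -3.1 Fz 2.1 g 22.9
8.70 ang -5.6 r 45.1 Fr 2.4 Ft -2.9 Fz 3.4 g 23.1
8.87 ang 0.4 r 45.1 Fr 1.5 Ft -1.9 Fz 1.9 g 23.0
9.03 ang 6.4 r 45.1 Fr 1.7 Ft -3.0 Fz 2.8 g 23.0
9.20 ang 12.4 r 45.1 Fr 1.4 Ft -1.2 Fz 2.5 g 23.0
9.37 ang 18.5 r 45.1 Fr 2.0 Ft -2.0 Fz 3.9 g 23.3
9.53 ang 24.5 r 45.1 Fr 0.9 Ft -1.5 Fz 2.9 g 22.8
9.70 ang 30.4 r 45.1 Fr 1.8 Ft -1.9 Fz 3.1 g 23.2
```

```bash
python3 -m creep '1.98 -1.28 0 0 0 0;1.98 -1.28 0 0 0 0' >/dev/null && python3 guard.py 5 &&
python3 -m creep '1.83 -1.48 0 0 0 0;1.83 -1.48 0 0 0 0' >/dev/null && python3 guard.py 5 &&
python3 -m creep '1.67 -1.67 0 0 0 0;1.67 -1.67 0 0 0 0' >/dev/null && python3 guard.py 5 &&
python3 -m creep '1.48 -1.83 0 0 0 0;1.48 -1.83 0 0 0 0' >/dev/null && python3 guard.py 5 &&
python3 -m creep '1.28 -1.98 0 0 0 0;1.28 -1.98 0 0 0 0' >/dev/null && python3 guard.py 5 &&
python3 -m creep '1.07 -2.10 0 0 0 0;1.07 -2.10 0 0 0 0' >/dev/null && python3 guard.py 5 &&
python3 -m creep '0.84 -2.20 0 0 0 0;0.84 -2.20 0 0 0 0' >/dev/null && python3 guard.py 5 &&
python3 -m creep '0.61 -2.28 0 0 0 0;0.61 -2.28 0 0 0 0' >/dev/null && python3 guard.py 5 &&
python3 -m creep '0.37 -2.33 0 0 0 0;0.37 -2.33 0 0 0 0' >/dev/null && python3 guard.py 5 &&
python3 -m creep '0.12 -2.35 0 0 0 0;0.12 -2.35 0 0 0 0' >/dev/null && python3 guard.py 5 &&
python3 -m creep '-0.12 -2.35 0 0 0 0;-0.12 -2.35 0 0 0 0' >/dev/null && python3 guard.py 5 &&
python3 -m creep '-0.37 -2.33 0 0 0 0;-0.37 -2.33 0 0 0 0' >/dev/null && python3 guard.py 5 &&
python3 -m creep '-0.61 -2.28 0 0 0 0;-0.61 -2.28 0 0 0 0' >/dev/null && python3 guard.py 5 &&
python3 -m creep '-0.84 -2.20 0 0 0 0;-0.84 -2.20 0 0 0 0' >/dev/null && python3 guard.py 5
```

```text
9.87 ang 36.5 r 45.1 Fr 3.0 Ft -2.7 Fz 2.4 g 23.1
10.03 ang 42.5 r 45.1 Fr 1.3 Ft -1.9 Fz 3.0 g 23.2
10.20 ang 48.6 r 45.1 Fr 2.7 Ft -2.5 Fz 2.5 g 23.0
10.37 ang 54.6 r 45.1 Fr 2.0 Ft -2.7 Fz 3.5 g 23.2
10.53 ang 60.6 r 45.1 Fr 1.1 Ft -2.8 Fz 3.6 g 22.9
10.70 ang 66.6 r 45.0 Fr 1.4 Ft -2.0 Fz 3.6 g 23.1
10.87 ang 72.6 r 45.0 Fr 0.9 Ft -3.0 Fz 3.4 g 23.1
11.03 ang 78.6 r 45.0 Fr 1.3 Ft -1.8 Fz 3.5 g 23.1
11.20 ang 84.6 r 45.0 Fr 1.6 Ft -2.0 Fz 3.0 g 22.7
11.37 ang 90.6 r 45.0 Fr 0.9 Ft -2.3 Fz 2.9 g 23.0
11.53 ang 96.7 r 45.0 Fr 0.2 Ft -2.0 Fz 3.5 g 22.9
11.70 ang 102.6 r 45.0 Fr 0.8 Ft -1.5 Fz 2.2 g 23.2
11.87 ang 108.7 r 45.0 Fr 0.1 Ft -2.2 Fz 3.5 g 23.0
12.03 ang 114.7 r 45.0 Fr -0.1 Ft -2.5 Fz 3.6 g 23.2
```

```bash
python3 -m creep '-1.07 -2.10 0 0 0 0;-1.07 -2.10 0 0 0 0' >/dev/null && python3 guard.py 5 &&
python3 -m creep '-1.28 -1.98 0 0 0 0;-1.28 -1.98 0 0 0 0' >/dev/null && python3 guard.py 5 &&
python3 -m creep '-1.48 -1.83 0 0 0 0;-1.48 -1.83 0 0 0 0' >/dev/null && python3 guard.py 5 &&
python3 -m creep '-1.67 -1.67 0 0 0 0;-1.67 -1.67 0 0 0 0' >/dev/null && python3 guard.py 5 &&
python3 -m creep '-1.83 -1.48 0 0 0 0;-1.83 -1.48 0 0 0 0' >/dev/null && python3 guard.py 5 &&
python3 -m creep '-1.98 -1.28 0 0 0 0;-1.98 -1.28 0 0 0 0' >/dev/null && python3 guard.py 5 &&
python3 -m creep '-2.10 -1.07 0 0 0 0;-2.10 -1.07 0 0 0 0' >/dev/null && python3 guard.py 5 &&
python3 -m creep '-2.20 -0.84 0 0 0 0;-2.20 -0.84 0 0 0 0' >/dev/null && python3 guard.py 5 &&
python3 -m creep '-2.28 -0.61 0 0 0 0;-2.28 -0.61 0 0 0 0' >/dev/null && python3 guard.py 5
```

```text
12.20 ang 120.7 r 45.0 Fr 0.3 Ft -1.8 Fz 4.1 g 23.1
12.37 ang 126.6 r 45.1 Fr -0.9 Ft -2.8 Fz 2.8 g 23.2
12.53 ang 132.6 r 45.1 Fr 0.2 Ft -1.6 Fz 3.1 g 23.2
12.70 ang 138.1 r 45.0 Fr -1.0 Ft -5.9 Fz 2.4 g 23.0
```

```bash
python3 -m creep '0 0 0 0 0 0;0 0 0 0 0 0' >/dev/null; python3 guard.py 8 &&
python3 -m creep '-0.75 -0.66 0 0 0 0;0 0 0 0 0 0' >/dev/null && python3 guard.py 9
```

```text
12.87 ang 137.7 r 45.0 Fr -2.0 Ft -4.6 Fz 1.5 g 23.1
13.03 ang 138.2 r 44.9 Fr -1.3 Ft -5.2 Fz 1.3 g 23.0
```

```bash
python3 -m creep '-0.8 -0.65 0 0 0 0;0 0 0 0 0 0' >/dev/null; python3 guard.py 9 &&
python3 -m creep '-0.8 -0.65 0 0 0 0;0 0 0 0 0 0' >/dev/null && python3 guard.py 9;
python3 -m creep '0 0 0 0 0 0;0 0 0 0 0 0;0 0 0 0 0 0' >/dev/null; python3 guard.py 9
```

```text
13.20 ang 138.7 r 44.9 Fr -1.5 Ft -6.9 Fz -0.9 g 23.3
13.37 ang 139.3 r 44.8 Fr 0.4 Ft -9.3 Fz -1.0 g 23.0
13.62 ang 139.3 r 44.8 Fr -0.9 Ft -8.4 Fz -0.2 g 22.8
```

Stop felt at about 138°, with force up to roughly 9 N, and held there. I'll relieve the press and crank the first turn clockwise.

```bash
python3 -m creep '1.2 1 0 0 0 0;1.15 0.96 0 0 0 0;0 0 0 0 0 0' >/dev/null; python3 guard.py 8 &&
python3 -m creep '3.33 3.33 0 0 0 0;2.96 3.66 0 0 0 0;2.57 3.95 0 0 0 0;2.14 4.20 0 0 0 0;1.69 4.40 0 0 0 0' >/dev/null && python3 guard.py 7 &&
python3 -m creep '1.22 4.55 0 0 0 0;0.74 4.65 0 0 0 0;0.25 4.70 0 0 0 0;-0.25 4.70 0 0 0 0;-0.74 4.65 0 0 0 0' >/dev/null && python3 guard.py 7 &&
python3 -m creep '-1.22 4.55 0 0 0 0;-1.69 4.40 0 0 0 0;-2.14 4.20 0 0 0 0;-2.57 3.95 0 0 0 0;-2.96 3.66 0 0 0 0' >/dev/null && python3 guard.py 7 &&
python3 -m creep '-3.33 3.33 0 0 0 0;-3.66 2.96 0 0 0 0;-3.95 2.57 0 0 0 0;-4.20 2.14 0 0 0 0;-4.40 1.69 0 0 0 0' >/dev/null && python3 guard.py 7 &&
python3 -m creep '-4.55 1.22 0 0 0 0;-4.65 0.74 0 0 0 0;-4.70 0.25 0 0 0 0;-4.70 -0.25 0 0 0 0;-4.65 -0.74 0 0 0 0' >/dev/null && python3 guard.py 7 &&
python3 -m creep '-4.55 -1.22 0 0 0 0;-4.40 -1.69 0 0 0 0;-4.20 -2.14 0 0 0 0;-3.95 -2.57 0 0 0 0;-3.66 -2.96 0 0 0 0' >/dev/null && python3 guard.py 7
```

```text
13.87 ang 137.8 r 45.0 Fr -0.2 Ft -3.9 Fz 3.4 g 23.1
14.28 ang 110.9 r 45.2 Fr 1.6 Ft 1.4 Fz 8.0 g 22.8
14.70 ang 80.6 r 45.1 Fr 1.3 Ft 1.7 Fz 8.0 g 23.2
15.12 ang 50.0 r 45.0 Fr 1.7 Ft 2.8 Fz 5.8 g 23.1
15.53 ang 19.3 r 45.0 Fr 2.8 Ft 3.0 Fz 4.5 g 22.9
15.95 ang -12.6 r 45.1 Fr 2.8 Ft 2.3 Fz 3.7 g 23.0
16.37 ang -43.1 r 45.3 Fr 2.5 Ft 2.0 Fz 4.4 g 22.9
```

```bash
python3 -m creep '-3.33 -3.33 0 0 0 0;-2.96 -3.66 0 0 0 0;-2.57 -3.95 0 0 0 0;-2.14 -4.20 0 0 0 0;-1.69 -4.40 0 0 0 0' >/dev/null && python3 guard.py 7 &&
python3 -m creep '-1.22 -4.55 0 0 0 0;-0.74 -4.65 0 0 0 0;-0.25 -4.70 0 0 0 0;0.25 -4.70 0 0 0 0;0.74 -4.65 0 0 0 0' >/dev/null && python3 guard.py 7 &&
python3 -m creep '1.22 -4.55 0 0 0 0;1.69 -4.40 0 0 0 0;2.14 -4.20 0 0 0 0;2.57 -3.95 0 0 0 0;2.96 -3.66 0 0 0 0' >/dev/null && python3 guard.py 7 &&
python3 -m creep '3.33 -3.33 0 0 0 0;3.66 -2.96 0 0 0 0;3.95 -2.57 0 0 0 0;4.20 -2.14 0 0 0 0;4.40 -1.69 0 0 0 0' >/dev/null && python3 guard.py 7 &&
python3 -m creep '4.55 -1.22 0 0 0 0;4.65 -0.74 0 0 0 0;4.70 -0.25 0 0 0 0;4.70 0.25 0 0 0 0;4.65 0.74 0 0 0 0' >/dev/null && python3 guard.py 7 &&
python3 -m creep '4.55 1.22 0 0 0 0;4.40 1.69 0 0 0 0;4.20 2.14 0 0 0 0;3.95 2.57 0 0 0 0;3.66 2.96 0 0 0 0' >/dev/null && python3 guard.py 7
```

```text
16.78 ang -73.0 r 45.3 Fr 2.5 Ft 2.3 Fz 3.4 g 23.5
17.20 ang -103.0 r 45.4 Fr 2.2 Ft 1.2 Fz 3.7 g 22.9
17.62 ang -132.8 r 45.3 Fr 0.8 Ft 2.5 Fz 3.8 g 23.0
18.03 ang -162.6 r 45.3 Fr -1.0 Ft 2.6 Fz 2.6 g 22.6
18.45 ang 167.8 r 45.3 Fr -3.1 Ft 1.9 Fz 1.3 g 23.0
18.87 ang 138.2 r 45.4 Fr -3.3 Ft 3.3 Fz 1.7 g 23.2
```

One turn done (138.2°), with low forces and no drift. Next, turn two.

```bash
python3 -m creep '3.33 3.33 0 0 0 0;2.96 3.66 0 0 0 0;2.57 3.95 0 0 0 0;2.14 4.20 0 0 0 0;1.69 4.40 0 0 0 0' >/dev/null && python3 guard.py 7 &&
python3 -m creep '1.22 4.55 0 0 0 0;0.74 4.65 0 0 0 0;0.25 4.70 0 0 0 0;-0.25 4.70 0 0 0 0;-0.74 4.65 0 0 0 0' >/dev/null && python3 guard.py 7 &&
python3 -m creep '-1.22 4.55 0 0 0 0;-1.69 4.40 0 0 0 0;-2.14 4.20 0 0 0 0;-2.57 3.95 0 0 0 0;-2.96 3.66 0 0 0 0' >/dev/null && python3 guard.py 7 &&
python3 -m creep '-3.33 3.33 0 0 0 0;-3.66 2.96 0 0 0 0;-3.95 2.57 0 0 0 0;-4.20 2.14 0 0 0 0;-4.40 1.69 0 0 0 0' >/dev/null && python3 guard.py 7 &&
python3 -m creep '-4.55 1.22 0 0 0 0;-4.65 0.74 0 0 0 0;-4.70 0.25 0 0 0 0;-4.70 -0.25 0 0 0 0;-4.65 -0.74 0 0 0 0' >/dev/null && python3 guard.py 7 &&
python3 -m creep '-4.55 -1.22 0 0 0 0;-4.40 -1.69 0 0 0 0;-4.20 -2.14 0 0 0 0;-3.95 -2.57 0 0 0 0;-3.66 -2.96 0 0 0 0' >/dev/null && python3 guard.py 7 &&
python3 -m creep '-3.33 -3.33 0 0 0 0;-2.96 -3.66 0 0 0 0;-2.57 -3.95 0 0 0 0;-2.14 -4.20 0 0 0 0;-1.69 -4.40 0 0 0 0' >/dev/null && python3 guard.py 7 &&
python3 -m creep '-1.22 -4.55 0 0 0 0;-0.74 -4.65 0 0 0 0;-0.25 -4.70 0 0 0 0;0.25 -4.70 0 0 0 0;0.74 -4.65 0 0 0 0' >/dev/null && python3 guard.py 7 &&
python3 -m creep '1.22 -4.55 0 0 0 0;1.69 -4.40 0 0 0 0;2.14 -4.20 0 0 0 0;2.57 -3.95 0 0 0 0;2.96 -3.66 0 0 0 0' >/dev/null && python3 guard.py 7 &&
python3 -m creep '3.33 -3.33 0 0 0 0;3.66 -2.96 0 0 0 0;3.95 -2.57 0 0 0 0;4.20 -2.14 0 0 0 0;4.40 -1.69 0 0 0 0' >/dev/null && python3 guard.py 7 &&
python3 -m creep '4.55 -1.22 0 0 0 0;4.65 -0.74 0 0 0 0;4.70 -0.25 0 0 0 0;4.70 0.25 0 0 0 0;4.65 0.74 0 0 0 0' >/dev/null && python3 guard.py 7 &&
python3 -m creep '4.55 1.22 0 0 0 0;4.40 1.69 0 0 0 0;4.20 2.14 0 0 0 0;3.95 2.57 0 0 0 0;3.66 2.96 0 0 0 0' >/dev/null && python3 guard.py 7
```

```text
19.28 ang 108.5 r 45.4 Fr -2.3 Ft 2.0 Fz 2.4 g 22.8
19.70 ang 78.3 r 45.3 Fr -2.0 Ft 2.0 Fz 3.6 g 23.3
20.12 ang 48.0 r 45.2 Fr -1.0 Ft 2.8 Fz 4.3 g 22.9
20.53 ang 17.8 r 45.2 Fr -0.3 Ft 2.1 Fz 3.1 g 23.0
20.95 ang -12.4 r 45.3 Fr -0.5 Ft 2.2 Fz 1.9 g 23.4
21.37 ang -42.5 r 45.4 Fr -0.1 Ft 1.9 Fz 0.4 g 22.9
21.78 ang -72.6 r 45.4 Fr -0.5 Ft 2.0 Fz -0.1 g 23.2
22.20 ang -102.5 r 45.4 Fr -0.9 Ft 2.5 Fz 0.0 g 22.7
22.62 ang -132.4 r 45.4 Fr -0.7 Ft 2.1 Fz -0.1 g 23.0
23.03 ang -162.3 r 45.3 Fr -1.6 Ft 1.7 Fz 0.5 g 23.0
23.45 ang 167.9 r 45.3 Fr -2.4 Ft 2.7 Fz 0.1 g 23.3
23.87 ang 138.3 r 45.4 Fr -2.6 Ft 2.4 Fz 1.5 g 22.9
```

```bash
python3 -m creep '3.33 3.33 0 0 0 0;2.96 3.66 0 0 0 0;2.57 3.95 0 0 0 0;2.14 4.20 0 0 0 0;1.69 4.40 0 0 0 0' >/dev/null && python3 guard.py 7 &&
python3 -m creep '1.22 4.55 0 0 0 0;0.74 4.65 0 0 0 0;0.25 4.70 0 0 0 0;-0.25 4.70 0 0 0 0;-0.74 4.65 0 0 0 0' >/dev/null && python3 guard.py 7 &&
python3 -m creep '-1.22 4.55 0 0 0 0;-1.69 4.40 0 0 0 0;-2.14 4.20 0 0 0 0;-2.57 3.95 0 0 0 0;-2.96 3.66 0 0 0 0' >/dev/null && python3 guard.py 7 &&
python3 -m creep '-3.33 3.33 0 0 0 0;-3.66 2.96 0 0 0 0;-3.95 2.57 0 0 0 0;-4.20 2.14 0 0 0 0;-4.40 1.69 0 0 0 0' >/dev/null && python3 guard.py 7 &&
python3 -m creep '-4.55 1.22 0 0 0 0;-4.65 0.74 0 0 0 0;-4.70 0.25 0 0 0 0;-4.70 -0.25 0 0 0 0;-4.65 -0.74 0 0 0 0' >/dev/null && python3 guard.py 7 &&
python3 -m creep '-4.55 -1.22 0 0 0 0;-4.40 -1.69 0 0 0 0;-4.20 -2.14 0 0 0 0;-3.95 -2.57 0 0 0 0;-3.66 -2.96 0 0 0 0' >/dev/null && python3 guard.py 7 &&
python3 -m creep '-3.33 -3.33 0 0 0 0;-2.96 -3.66 0 0 0 0;-2.57 -3.95 0 0 0 0;-2.14 -4.20 0 0 0 0;-1.69 -4.40 0 0 0 0' >/dev/null && python3 guard.py 7 &&
python3 -m creep '-1.22 -4.55 0 0 0 0;-0.74 -4.65 0 0 0 0;-0.25 -4.70 0 0 0 0;0.25 -4.70 0 0 0 0;0.74 -4.65 0 0 0 0' >/dev/null && python3 guard.py 7 &&
python3 -m creep '1.22 -4.55 0 0 0 0;1.69 -4.40 0 0 0 0;2.14 -4.20 0 0 0 0;2.57 -3.95 0 0 0 0;2.96 -3.66 0 0 0 0' >/dev/null && python3 guard.py 7 &&
python3 -m creep '3.33 -3.33 0 0 0 0;3.66 -2.96 0 0 0 0;3.95 -2.57 0 0 0 0;4.20 -2.14 0 0 0 0;4.40 -1.69 0 0 0 0' >/dev/null && python3 guard.py 7 &&
python3 -m creep '4.55 -1.22 0 0 0 0;4.65 -0.74 0 0 0 0;4.70 -0.25 0 0 0 0;4.70 0.25 0 0 0 0;4.65 0.74 0 0 0 0' >/dev/null && python3 guard.py 7 &&
python3 -m creep '4.55 1.22 0 0 0 0;4.40 1.69 0 0 0 0;4.20 2.14 0 0 0 0;3.95 2.57 0 0 0 0;3.66 2.96 0 0 0 0' >/dev/null && python3 guard.py 7 &&
python3 -m creep '0 0 0 0 0 0;0 0 0 0 0 0;0 0 0 0 0 0' >/dev/null && python3 guard.py 7
```

```text
24.28 ang 108.5 r 45.4 Fr -2.2 Ft 2.2 Fz 2.8 g 23.1
24.70 ang 78.3 r 45.3 Fr -1.2 Ft 1.2 Fz 3.4 g 23.5
25.12 ang 48.0 r 45.2 Fr -0.7 Ft 1.5 Fz 3.5 g 23.1
25.53 ang 17.8 r 45.2 Fr -0.8 Ft 3.4 Fz 2.1 g 22.6
25.95 ang -12.4 r 45.3 Fr -0.2 Ft 2.1 Fz 1.4 g 23.0
26.37 ang -42.5 r 45.4 Fr 0.3 Ft 3.2 Fz 1.5 g 22.9
26.78 ang -72.6 r 45.4 Fr -1.4 Ft 2.7 Fz 0.4 g 23.0
27.20 ang -102.5 r 45.4 Fr -0.8 Ft 2.4 Fz 0.8 g 23.0
27.62 ang -132.4 r 45.3 Fr -2.2 Ft 1.7 Fz 0.1 g 22.8
28.03 ang -162.3 r 45.3 Fr -2.5 Ft 2.7 Fz 0.4 g 22.9
28.45 ang 167.9 r 45.3 Fr -3.0 Ft 2.4 Fz -0.3 g 22.7
28.87 ang 138.3 r 45.4 Fr -4.0 Ft 2.7 Fz 1.8 g 23.0
29.12 ang 137.5 r 45.1 Fr -2.7 Ft -0.7 Fz 1.1 g 23.2
```

```bash
python3 -m creep '0 0 0 0 0 0;0 0 0 0 0 0;0 0 0 0 0 0;0 0 0 0 0 0;0 0 0 0 0 0' 0.3
python3 -m creep '0 0 -8 0 0 0;0 0 -15 0 0 0;0 0 -25 0 0 0;0 0 -25 0 0 0;0 0 -20 0 0 0' >/dev/null
python3 -m creep '0 0 -15 0 0 0;0 0 0 0 0 0;0 0 0 0 0 0;0 0 0 0 0 0;0 0 0 0 0 0'
python3 - <<'E'
from station import *
import cv2,numpy as np
c=read_camera("wrist");w=c["frame"][:,:,::-1];t=read_camera("top")["frame"][:,:,::-1]
cv2.imwrite("pics/end.png",np.hstack([cv2.resize(t[140:275,180:345],(495,405)),w[:384,100:400][:384][:, :300] if 0 else cv2.resize(w,(300,225)).copy() if 0 else cv2.copyMakeBorder(cv2.resize(w,(300,225)),0,180,0,0,cv2.BORDER_CONSTANT)]))
E
```

```text
time_s: 29.53
position: [0.4689, 0.0361, 0.2298]
ee_rot: [-2.219, -2.223, 0.001]
ft_force: [-0.1, 0.5, 0.3]
grip_width: 0.0558
grip_force: 0.0
time_s: 30.37
position: [0.4687, 0.036, 0.3371]
ee_rot: [-2.219, -2.222, 0.002]
ft_force: [0.2, -0.0, -0.6]
grip_width: 0.0555
grip_force: 0.0
```

View pics/end.png

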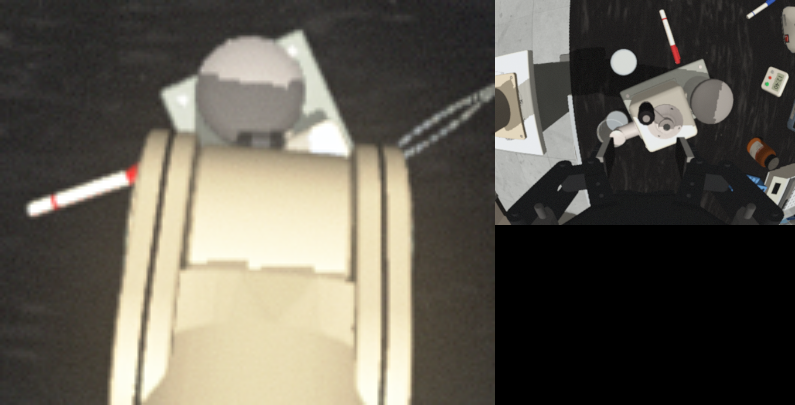

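The wrist view shows the knob released at (646,115), front-left of the hub as intended. The beaker, dish, pen and forceps appear undisturbed.

```bash
python3 -c "
from station import *
print(job_done())"
```

```text
the job is handed in; nothing more can be done
None
```

I wound the crank back to its zero stop and held it there, then cranked three full turns clockwise, ending within about 1° of the stop angle. I let go of the knob and handed the job in at about 30 s; nothing looked shifted in the last pictures, and no verdict was returned.

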